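Slide the cup under the espresso maker and hold the lever at level

ROBOT

A 7-joint arm with a two-finger parallel gripper is mounted at the origin on a cart in front of the work surface, level with it; the furniture and walls round the work are solid. World frame = base frame: x ahead of the robot, y to its left, z up, the work surface at z = 0. Lengths are in m, angles in rad, forces in N, time in s.
With the tool pointing down it reaches from about 0.425 to 0.925 m from the base axis. Payload 6.8 kg.
Tool frame: the origin (TCP) lies between the finger pads; the fingertips stand finger_overhang ahead of it and the grasp point (between the pads) lies 6 mm ahead of it (finger_overhang is the distance from the TCP to the fingertips, in m); z points along the fingers, y is the line along which they close (so a half turn about z gives the same grasp; the last joint's range is limited). The gripper opens to 85 mm and grips with 20 to 120 N. Pads are 22 mm wide; open, the fingers measure 114 mm over their backs; the gripper's body (76 mm by 85 mm) begins 54 mm behind the grasp point. The pads swing forward as they close: fully open they stand 13 mm farther back than shut.
Start: joints at [-1.24, 0.477, 0.022, 1.555, -0.011, 1.109, -0.083], TCP at [0.287, 0.611, 0.256] pointing down, gripper open.
Joint ranges: [-2.96, 2.96], [-0.34, 2.1], [-1.41, 1.46], [0.24, 2.44], [-1.37, 4.51], [0.17, 1.92], [-2.96, 2.96]. Speed limits (rad/s): [2.39, 2.39, 3.14, 3.14, 3.14, 3.14, 3.14].

INTERFACE

Orientations are given as a unit quaternion [w, x, y, z].
In Python, from station import * gives the robot as it stands.
- The arm moves only by the tool drive_tool, never from a script. Its argument "increments" is a list of rows, each an object of numbers: "claw": the finger opening in m, from 0 to 0.0854; "dx", "dy", "dz": the shift along the tool's x, y, z in m; "wx", "wy", "wz": the turn, a rotation vector about the tool's x, y, z in degrees. A call has 1 to 20 rows; each row shifts and turns the commanded pose from where the row before left it, along the tool's axes as they then stand; what a row does not reach is not made up. A row lasts 1/8 s, in which the tool goes at most 62.5 mm and 10.7 degrees, less where a joint would pass 70% of its speed; a pose out of reach is approached as far as the arm can. A call with a gripper value outside its range is refused whole. The fingers move at their own pace and stop on an object; "newtons" is the grip in N (left out, the last holds). Time passes only in rows, so rows that do not move let the fingers close. It gives the time, the measured TCP pose, the force, the opening and the grip force at its end, in the units of the state.
- get_obs(): the state, without advancing time (a new reading comes with each control period).
- read_camera(name): name is "side" or "top" or "wrist"; returns (picture, depth): 384x512x3 uint8, red, green, blue; 384x512 float32, m along the optical axis (not along the pixel's ray), 0 where there is no reading.
- calibration(name): a dict with "intrinsics" (3x3 intrinsics, pixels), "R" (3x3) and "t" (3): a world point X has camera coordinates R X + t; the wrist camera has in their place "mount" (4x4, takes a point from camera to tool coordinates, whose origin is the TCP and whose axes are the flange's). Camera axes: x right, y down, z forward; pixel columns grow to the right and rows downward; lengths in m; the calibration is good to about 2 mm. A picture is of the moment at which its call begins: read the wrist's pose just before it. calibration takes no time and is no camera call.
- hand_in(): hands the job in; it is judged then, once.
The state is a dict: "t": time; "q": joint angles; "joint_vel": joint speeds; "joint_torque": joint torques, N m; "eef_pos": TCP position; "tool_rot": TCP orientation; "contact_force": force on the tool from outside, world axes, zero at the start; "torque": the same for the moment, N m; "gripper_width": opening from 0.0 (shut) to 1.0 (fully open); "grasp_force": force on a finger pad.
Only numpy, scipy, OpenCV 4.12 (cv2) and the standard library are available. Lean on these libraries where they do the work, as an engineer would, in place of code of your own. Each camera call takes 0.05 s, during which the arm holds its last target. There are 200 camera calls.

TASK

Make ready and hold the pre-infusion on the hand-lever espresso maker: slide the small fluted cup along the worktop, upright and without lifting it, until it stands centred under the twin spouts. Only then push the lever down by its wooden grip until the lever is level (the gauge needle then points straight up), not noticeably beyond, and keep it there against its spring: the program finishes while the fingers are still holding the lever level. Do not knock over or shove the other things on the worktop.

Things in the scene. Friction and masses are not known exactly. Their poses are not given: they have to be found in the camera images.
- espresso_maker: Fixed grey hand-lever espresso maker, yaw up to 0.26 rad either way. Origin on the worktop under the spouts; x from its open front to its back, y along the lever from pivot to grip (robot's left), z up. Two feet 25 mm high flank the cup's place: inner faces y = +-72 mm, front ends x = -20 mm; bar between them from x = 57 mm. Column at the back: front face x = 70 mm, y -85 to 10 mm, height 260 mm
- spout (a point): point midway between the two spout ends, 84 mm above the worktop (spout ends at 83 mm); axes as the espresso maker's. The cup's place is straight below. Around this axis, portafilter and steel cylinder have radius 30 mm at heights 104 to 178 mm; a piston rod rises from them to the lever. A black portafilter handle sticks out to -y, to y = -125 mm at x = 0, heights 107 to 131 mm
- lever_pivot (a point): point on the lever's hinge axis, 70 mm to -y of the spout axis, 240 mm above the worktop; axes as the espresso maker's; the hinge axis is the espresso maker's x axis
- press_lever (a joint): lever angle in rad: 0 = at rest at its upper stop, lever pointing 0.44 rad above level; grows as it is pressed down; 0.44 = exactly level; 0.88 = lower stop. A spring pushes it back up: pressed down at the grip's middle, 200 mm from the hinge axis, it takes about 4 N just off the stop, 9 N at level, 17 N at the lower stop; let go, it springs up
- lever_grip (a point): wooden grip of the lever: a bar 100 mm long (its own y, along the lever, away from the pivot), 30 mm wide (x, level) and 22 mm thick, rounded edges; origin at its middle, 200 mm from the hinge axis. At rest its middle is 325 mm above the worktop; 240 mm when the lever is level. Turns with the lever
- cup: loose cream fluted cup without handle, 78 mm across the mouth, 70 mm high, narrowing to about 73 mm at the foot, 0.22 kg; origin at the centre of its underside, z up. It starts on the worktop in front of the espresso maker
- timer: bystander: loose round cream kitchen timer, 65 mm across, 58 mm high, right of the espresso maker; origin at the centre of its underside
- tamper: bystander: loose steel coffee tamper, 54 mm across, 87 mm high, left of the espresso maker, below the lever; origin at the centre of its underside
- mug: bystander: loose white mug with handle, 78 mm across, 97 mm high, to the left; origin at the centre of its underside
- pinch_bowl: bystander: loose little wooden bowl, 67 mm across, 29 mm high, to the left; origin at the centre of its underside
- measure_spoon: bystander: loose steel measuring spoon, 117 mm long, 15 mm high, lying to the right; origin at the centre of its underside
- gauge (a point): centre of the pressure gauge's face, 58 mm across, on top of the column, facing the front: 20 mm to -y, 84 mm behind (+x) the spout axis, height 292 mm. Its needle points down left when the lever is up, straight up when the lever is level, down right at the lower stop
Things that resemble listed ones, but are neither listed nor needed, are in the scene too. Leave any green look-alike of the cup alone.

How it is judged:
On the way, in this order (a step that is already met when the one before it is completed fails the run):
1. the cup stands at rest, upright, centred under the spouts, while the lever is still up (horizontal distance between cup and spout below 0.018 m and angle between cup's own z axis and vertical below 0.1 rad and linear speed of cup below 0.02 m/s and value of joint press_lever below 0.08 rad), for 0.3 s.
2. the lever is held level by its grip for a second (value of joint press_lever between 0.34 and 0.54 rad and contact force between the fingers and wooden_grip above 4 N), for 1 s.
At the end, for the whole second after the job is handed in: The fingers still hold the lever by its wooden grip (over 4 N on it), at rest and level within 0.10 rad (joint 0.34 to 0.54); the cup stands upright and at rest on the worktop, its centre within 18 mm of the spout axis (all of step 2 and velocity of joint press_lever between -0.1 and 0.1 rad/s and horizontal distance between cup and spout below 0.018 m and angle between cup's own z axis and vertical below 0.1 rad and height (world z) of cup below 0.008 m and linear speed of cup below 0.02 m/s); the arm keeps its last pose, push and grip.
It fails at once if lever pressed (over 0.15 rad) while the cup is not under the spouts (over 25 mm off) (value of joint press_lever above 0.15 rad and horizontal distance between cup and spout above 0.025 m).
It fails at once if lever pressed well past level (over 0.62 rad) (value of joint press_lever above 0.62 rad).
It fails at once if cup tipped (over 0.35 rad) or lifted (over 20 mm) (angle between cup's own z axis and vertical above 0.35 rad or height (world z) of cup above 0.02 m).
It fails at once if a bystander (timer, tamper, mug, pinch bowl, measuring spoon) shoved more than 25 mm (distance of any of timer, tamper, mug, pinch_bowl, measure_spoon from where it was at the start of the episode above 0.025 m).
It also fails if it takes over 51 s, if anything falls off the work surface, if the arm or the gripper's body presses on something with over 40 N, if the wrist force passes 120 N, or if a joint passes its speed limit or range.

## Working session

There is one attempt and no reset: what is moved stays moved. The work goes in short steps, Python scripts to look and compute and a tool call to move; the robot and the scene stay as the last step left them, time stands still between calls to the robot, and variables do not carry over. Pictures are saved under pics/ and viewed, at most 10 in all, crops included, and the job is handed in when it is done.

Besides the shell and the picture viewer there is one more tool, called as name(argument=value, ...) on one line, values as JSON. drive_tool: Moves the arm, as the interface text tells. Its arguments: {"type":"object","properties":{"increments":{"type":"array","items":{"type":"object","properties":{"claw":{"type":"number"},"dx":{"type":"number"},"dy":{"type":"number"},"dz":{"type":"number"},"wx":{"type":"number"},"wy":{"type":"number"},"wz":{"type":"number"}}}},"newtons":{"type":"number"}},"required":["increments"]}

```bash
mkdir -p pics; cat > h.py <<'E'
from station import *
import numpy as np, cv2
from scipy.spatial.transform import Rotation as Rn
def cloud(name):
    o=get_obs(); im,d=read_camera(name); c=calibration(name); K=np.array(c["intrinsics"])
    v,u=np.mgrid[0:384,0:512]
    P=np.stack([(u-K[0,2])/K[0,0]*d,(v-K[1,2])/K[1,1]*d,d],-1)
    if name=="wrist":
        M=np.array(c["mount"]); w,x,y,z=o["tool_rot"]; P=P@M[:3,:3].T+M[:3,3]
        P=P@Rn.from_quat([x,y,z,w]).as_matrix().T+np.array(o["eef_pos"])
    else: P=(P-np.array(c["t"]))@np.array(c["R"])
    P[d<=0]=np.nan
    return im,P
E
python3 - <<'E'
from h import *
o=get_obs(); print({k:np.round(v,3) for k,v in o.items()})
import station; print([k for k in dir(station) if not k.startswith('_')])
for n in("top","side"):
    im,P=cloud(n); cv2.imwrite(f"pics/{n}0.png",im[:,:,::-1]); np.savez(f"pics/{n}0.npz",im=im,P=P)
    c=calibration(n); print(n,-np.array(c["R"]).T@np.array(c["t"]))
E
```

```text
{'t': np.float64(0.0), 'q': array([-1.24 ,  0.478,  0.022,  1.556, -0.012,  1.109, -0.083]), 'joint_vel': array([ 0.001, -0.001,  0.   ,  0.   , -0.001,  0.002,  0.   ]), 'joint_torque': array([ 1.0000e-03, -5.9645e+01,  1.6080e+00, -2.8121e+01,  1.3000e-02,
        9.0000e-03, -0.0000e+00]), 'eef_pos': array([0.287, 0.611, 0.255]), 'tool_rot': array([-0.   ,  0.218,  0.976, -0.001]), 'contact_force': array([-0.18 , -0.712, -0.327]), 'torque': array([ 0.007, -0.048, -0.036]), 'grasp_force': np.float64(0.0), 'gripper_width': np.float64(1.004)}
['PlanningError', 'calibration', 'finger_overhang', 'get_obs', 'hand_in', 'read_camera']
top [ 0.35711767 -0.02219028  1.21203412]
side [-0.00622687 -0.79967359  0.64036991]
```

View pics/top0.png

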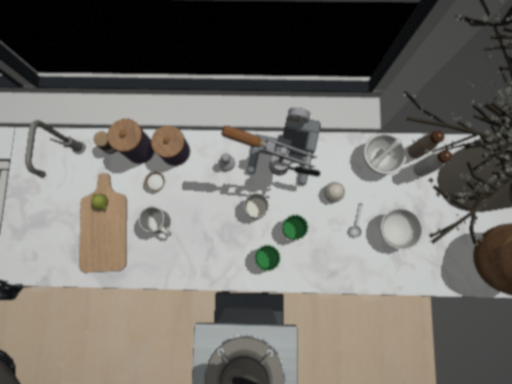

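View pics/side0.png

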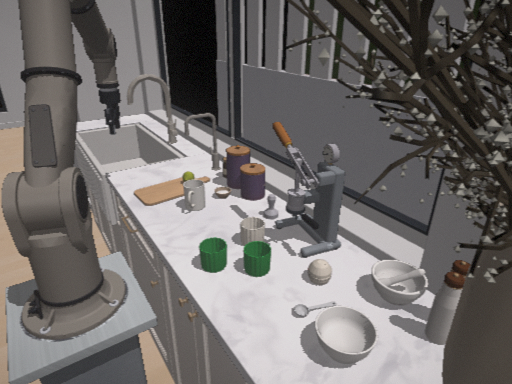

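```bash
python3 - <<'E'
from h import *
def load(n):
    z=np.load(f"pics/{n}0.npz"); return z["im"],z["P"]
im,P=load("top")
print("finger_overhang",finger_overhang)
def pr(name,m):
    Q=P[m]; Q=Q[~np.isnan(Q[:,0])]
    if len(Q)==0: print(name,"none");return
    print(name,len(Q),"mean",Q.mean(0).round(3),"med",np.median(Q,0).round(3),"min",Q.min(0).round(3),"max",Q.max(0).round(3)); return Q
def box(u0,v0,u1,v1):
    m=np.zeros((384,512),bool); m[v0:v1,u0:u1]=1; return m
hsv=cv2.cvtColor(im,cv2.COLOR_RGB2HSV)
grip=box(215,118,265,152)&(hsv[...,1]>100)&(hsv[...,0]<20)&(P[...,2]>.2)
Q=pr("grip",grip)
q=Q[:,:2]-Q[:,:2].mean(0); w,V=np.linalg.eigh(q.T@q); print("axis",V[:,1], "yaw", np.arctan2(-V[0,1]*np.sign(V[1,1]),abs(V[1,1])))
pr("cup rim",box(240,190,275,225)&(P[...,2]>.055)&(P[...,2]<.09))
pr("timer",box(322,178,348,206)&(P[...,2]>.02))
pr("tamper",box(215,148,238,175)&(P[...,2]>.02)&(P[...,2]<.12))
pr("g1",box(280,212,310,244)&(P[...,2]>.05)); pr("g2",box(252,243,283,274)&(P[...,2]>.05))
# portafilter handle: black, heights .1-.14
h=box(270,140,325,180)&(P[...,2]>.1)&(P[...,2]<.136)
pr("handle",h)
ga=box(270,100,325,125)&(P[...,2]>.25);pr("gaugetop",ga)
feet=box(240,130,325,190)&(P[...,2]>.018)&(P[...,2]<.03)
pr("feet",feet)
print("pts"); 
for v in range(136,186,4): print(v,[(u,*(P[v,u]*1000).round(0).astype(int)) if not np.isnan(P[v,u,0]) else 0 for u in range(246,322,8)])
big=cv2.resize(im[100:280,200:360],None,fx=4,fy=3.3,interpolation=cv2.INTER_CUBIC); cv2.imwrite("pics/crop.png",big[:,:,::-1])
E
```

```text
finger_overhang 0.025
grip 369 mean [0.646 0.014 0.335] med [0.645 0.015 0.336] min [ 0.627 -0.034  0.307] max [0.664 0.059 0.357]
axis [0.19725795 0.98035162] yaw -0.19856012460531045
cup rim 91 mean [ 0.515 -0.026  0.067] med [ 0.522 -0.027  0.068] min [ 0.472 -0.062  0.056] max [0.549 0.012 0.075]
timer 332 mean [ 0.561 -0.271  0.046] med [ 0.56  -0.27   0.048] min [ 0.532 -0.305  0.021] max [ 0.596 -0.242  0.062]
tamper 161 mean [0.652 0.074 0.053] med [0.652 0.074 0.035] min [0.634 0.05  0.02 ] max [0.672 0.096 0.092]
g1 114 mean [ 0.45  -0.152  0.065] med [ 0.454 -0.158  0.067] min [ 0.407 -0.185  0.05 ] max [ 0.483 -0.108  0.074]
g2 98 mean [ 0.352 -0.064  0.066] med [ 0.352 -0.067  0.068] min [ 0.314 -0.1    0.051] max [ 0.39  -0.025  0.075]
handle 300 mean [ 0.62  -0.146  0.125] med [ 0.609 -0.151  0.126] min [ 0.594 -0.214  0.101] max [ 0.69  -0.064  0.136]
gaugetop 415 mean [ 0.712 -0.133  0.294] med [ 0.71  -0.13   0.302] min [ 0.701 -0.192  0.251] max [ 0.732 -0.099  0.324]
feet 471 mean [ 0.672 -0.074  0.024] med [ 0.676 -0.038  0.024] min [ 0.589 -0.237  0.018] max [0.
[... 6089 characters left out ...]
, np.int64(-149), np.int64(0)), (302, np.int64(602), np.int64(-172), np.int64(27)), (310, np.int64(607), np.int64(-202), np.int64(3)), (318, np.int64(609), np.int64(-229), np.int64(-2))]
184 [(246, np.int64(591), np.int64(9), np.int64(-1)), (254, np.int64(592), np.int64(-17), np.int64(-5)), (262, np.int64(592), np.int64(-44), np.int64(-2)), (270, np.int64(591), np.int64(-70), np.int64(3)), (278, np.int64(592), np.int64(-96), np.int64(4)), (286, np.int64(593), np.int64(-123), np.int64(-1)), (294, np.int64(593), np.int64(-149), np.int64(2)), (302, np.int64(589), np.int64(-173), np.int64(23)), (310, np.int64(595), np.int64(-202), np.int64(-1)), (318, np.int64(594), np.int64(-228), np.int64(3))]
```

View pics/crop.png

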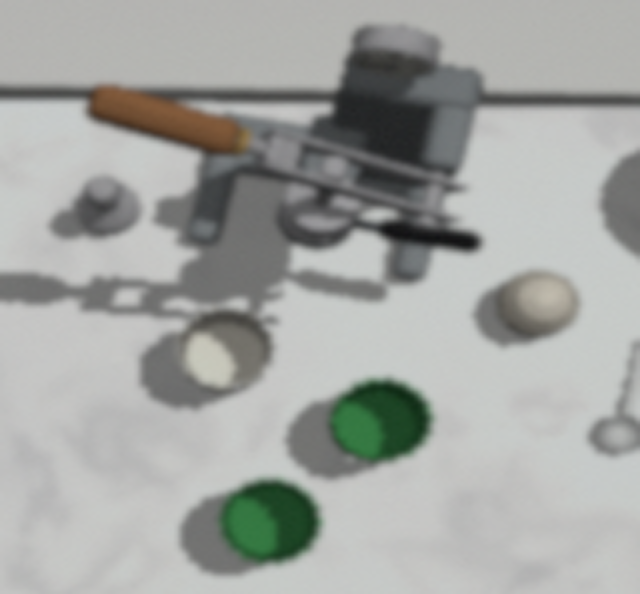

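Top view: cream cup at (256,207), grip at (241,136) and portafilter handle end at (318,172). Tamper is at (227,161), timer at (335,191), and the green decoys at (294,228) and (267,258). The side view agrees. I estimate yaw ≈ -0.2, spout ≈ (0.625,-0.090), cup ≈ (0.511,-0.025). Plan: push the cup with a tilted two-finger fork along azimuth about -30°.

drive_tool(increments=[{"claw": 0.05, "dx": -0.01, "dy": -0.013, "dz": 0.002}, {"dx": -0.02, "dy": -0.026, "dz": 0.003}, {"dx": -0.024, "dy": -0.031, "dz": 0.004}, {"dx": -0.024, "dy": -0.031, "dz": 0.004}, {"dx": -0.024, "dy": -0.031, "dz": 0.004}, {"dx": -0.024, "dy": -0.031, "dz": 0.004}, {"dx": -0.024, "dy": -0.031, "dz": 0.004}, {"dx": -0.024, "dy": -0.031, "dz": 0.004}, {"dx": -0.024, "dy": -0.031, "dz": 0.004}, {"dx": -0.024, "dy": -0.031, "dz": 0.004}, {"dx": -0.024, "dy": -0.031, "dz": 0.004}, {"dx": -0.024, "dy": -0.031, "dz": 0.004}, {"dx": -0.024, "dy": -0.031, "dz": 0.004}, {"dx": -0.024, "dy": -0.031, "dz": 0.004}, {"dx": -0.024, "dy": -0.031, "dz": 0.004}, {"dx": -0.024, "dy": -0.031, "dz": 0.004}, {"dx": -0.01, "dy": -0.013, "dz": 0.0}, {}, {}])

```text
schema error: expected keys claw, dx, dy, dz, wx, wy, wz
```

```bash
cat >> h.py <<'E'
def pose():
    o=get_obs(); w,x,y,z=o["tool_rot"]; return np.array(o["eef_pos"]),Rn.from_quat([x,y,z,w]).as_matrix(),o
YAW=-0.2; SP=np.array([0.625,-0.09])
def mach(P):
    c,s=np.cos(YAW),np.sin(YAW); Q=P.copy(); d=P[...,:2]-SP
    Q[...,0]=c*d[...,0]+s*d[...,1]; Q[...,1]=-s*d[...,0]+c*d[...,1]; return Q
def circ(Q):
    A=np.c_[2*Q[:,0],2*Q[:,1],np.ones(len(Q))]; a,b,c=np.linalg.lstsq(A,(Q[:,:2]**2).sum(1),rcond=None)[0]; return a,b,np.sqrt(c+a*a+b*b)
E
python3 - <<'E'
from h import *
p,R,o=pose(); print(p.round(4),R.round(3).tolist(),o["q"],o["t"],o["gripper_width"],o["contact_force"])
im,P=cloud("wrist"); cv2.imwrite("pics/w1.png",im[:,:,::-1]); np.savez("pics/w1.npz",im=im,P=P)
m=(P[...,2]>.062)&(P[...,2]<.075)&(np.hypot(P[...,0]-.511,P[...,1]+.025)<.06)
if m.sum()>10: print("rim",m.sum(),circ(P[m]))
z=np.load("pics/top0.npz");Q=mach(z["P"])
f=(Q[...,2]>.017)&(Q[...,2]<.033)&(abs(Q[...,0])<.05)&(abs(Q[...,1])<.13)
for lo in range(-30,50,10):
    g=Q[f&(Q[...,0]*1000>lo)&(Q[...,0]*1000<lo+10)]; print(lo,np.sort((g[:,1]*1000).round()).astype(int).tolist())
E
```

```text
[0.2866 0.6106 0.2554] [[-0.905, 0.425, -0.001], [0.425, 0.905, -0.002], [-0.0, -0.002, -1.0]] [-1.24009808  0.47772704  0.02232116  1.55633206 -0.01149433  1.10932389
 -0.08312304] 0.1 1.0031235291938412 [-0.13811991 -0.35634319  0.17582022]
-30 [77]
-20 [-101, -98, -97, -94, -93, -92, -91, -90, -88, -87, -87, -84, -84, -81, -81, -80, -78, -78, -77, -74, 72, 73, 75, 75, 76, 78, 79, 79, 81, 82, 82, 84, 85, 86, 88, 88, 89, 89, 91, 92, 92, 95, 95, 96]
-10 [-99, -99, -98, -97, -96, -96, -95, -94, -92, -92, -91, -89, -88, -88, -86, -85, -85, -83, -83, -82, -81, -79, -79, -78, -76, -75, 71, 74, 74, 77, 77, 78, 80, 81, 82, 83, 84, 85, 87, 87, 87, 90, 91, 92, 93, 94, 95, 97, 98]
0 [-100, -99, -97, -96, -93, -93, -92, -90, -90, -89, -87, -87, -86, -84, -83, -83, -80, -80, -77, -77, -76, -74, 72, 72, 73, 75, 76, 77, 77, 79, 80, 80, 82, 83, 84, 85, 86, 87, 87, 89, 89, 90, 91, 92, 93, 94, 96, 97, 97]
10 [-99, -98, -96, -95, -92, -88, -85, -82, -81, -79, -78, -75, 72, 72, 74, 75, 75, 78, 79, 79, 81, 82, 83, 84, 85, 86, 88, 89, 91, 92, 93, 95, 96, 96, 98]
20 [71, 73, 74, 75, 76, 77, 78, 78, 80, 81, 82, 83, 84, 85, 86, 87, 88, 90, 91, 91, 94, 95, 98]
30 [-77, 72, 73, 73, 75, 76, 77, 79, 80, 80, 82, 83, 84, 86, 86, 87, 89, 89, 90, 92, 93, 93, 95, 96, 97]
40 [-80, -76, 71, 71, 72, 73, 74, 75, 76, 78, 78, 79, 79, 81, 82, 83, 84, 85, 86, 88, 89, 89, 91, 92, 92, 94, 95, 96, 96, 98, 99]
```

The machine frame checks out: foot inner faces measure ±72–74 mm and the front ends are at -20 mm. Every row needs all the keys, so I'm resending the move.

drive_tool(increments=[{"claw": 0.05, "dx": -0.01, "dy": -0.013, "dz": 0.002, "wx": 0, "wy": 0, "wz": 0}, {"claw": 0.05, "dx": -0.02, "dy": -0.026, "dz": 0.003, "wx": 0, "wy": 0, "wz": 0}, {"claw": 0.05, "dx": -0.024, "dy": -0.031, "dz": 0.004, "wx": 0, "wy": 0, "wz": 0}, {"claw": 0.05, "dx": -0.024, "dy": -0.031, "dz": 0.004, "wx": 0, "wy": 0, "wz": 0}, {"claw": 0.05, "dx": -0.024, "dy": -0.031, "dz": 0.004, "wx": 0, "wy": 0, "wz": 0}, {"claw": 0.05, "dx": -0.024, "dy": -0.031, "dz": 0.004, "wx": 0, "wy": 0, "wz": 0}, {"claw": 0.05, "dx": -0.024, "dy": -0.031, "dz": 0.004, "wx": 0, "wy": 0, "wz": 0}, {"claw": 0.05, "dx": -0.024, "dy": -0.031, "dz": 0.004, "wx": 0, "wy": 0, "wz": 0}, {"claw": 0.05, "dx": -0.024, "dy": -0.031, "dz": 0.004, "wx": 0, "wy": 0, "wz": 0}, {"claw": 0.05, "dx": -0.024, "dy": -0.031, "dz": 0.004, "wx": 0, "wy": 0, "wz": 0}, {"claw": 0.05, "dx": -0.024, "dy": -0.031, "dz": 0.004, "wx": 0, "wy": 0, "wz": 0}, {"claw": 0.05, "dx": -0.024, "dy": -0.031, "dz": 0.004, "wx": 0, "wy": 0, "wz": 0}, {"claw": 0.05, "dx": -0.024, "dy": -0.031, "dz": 0.004, "wx": 0, "wy": 0, "wz": 0}, {"claw": 0.05, "dx": -0.024, "dy": -0.031, "dz": 0.004, "wx": 0, "wy": 0, "wz": 0}, {"claw": 0.05, "dx": -0.024, "dy": -0.031, "dz": 0.004, "wx": 0, "wy": 0, "wz": 0}, {"claw": 0.05, "dx": -0.024, "dy": -0.031, "dz": 0.004, "wx": 0, "wy": 0, "wz": 0}, {"claw": 0.05, "dx": -0.012, "dy": -0.015, "dz": 0, "wx": 0, "wy": 0, "wz": 0}, {"claw": 0.05, "dx": 0, "dy": 0, "dz": 0, "wx": 0, "wy": 0, "wz": 0}])

```text
t: 2.4
eef_pos: [0.4209, 0.0068, 0.1952]
tool_rot: [-0.0, 0.22, 0.976, -0.0]
contact_force: [0.4, 0.3, 0.4]
gripper_width: 0.586
grasp_force: 0.0
```

```bash
python3 - <<'E'
from h import *
p,R,o=pose(); print(p.round(4),R.round(3).tolist(),o["q"].round(2),o["t"],o["gripper_width"],o["contact_force"].round(1))
im,P=cloud("wrist"); cv2.imwrite("pics/w1.png",im[:,:,::-1]); np.savez("pics/w1.npz",im=im,P=P)
m=(P[...,2]>.062)&(P[...,2]<.075)&(np.hypot(P[...,0]-.511,P[...,1]+.025)<.06)
print(m.sum()); print("rim",circ(P[m])) if m.sum()>10 else 0
E
```

```text
[0.4209 0.0068 0.1952] [[-0.904, 0.429, -0.0], [0.429, 0.904, -0.0], [0.0, -0.0, -1.0]] [-0.49  0.13  0.35  2.21 -0.06  0.8   1.04] 2.4 0.5861012766049812 [0.4 0.3 0.4]
1390
rim (np.float64(0.5147549247647272), np.float64(-0.02473893360532403), np.float64(0.03698167183607899))
```

View pics/w1.png

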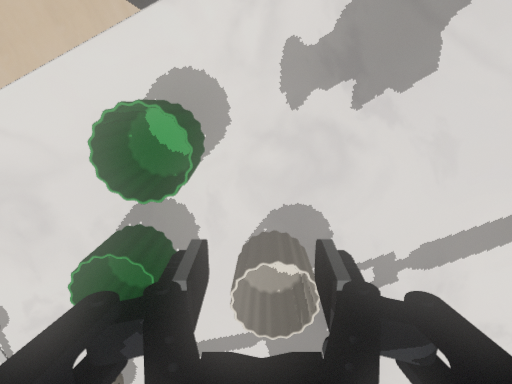

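Wrist view: the cream cup's rim is at (275,300), giving cup (0.515,-0.025) with radius 37 mm. Next I'll test the tilt and align the yaw.

drive_tool(increments=[{"claw": 0.05, "dx": 0, "dy": 0, "dz": 0, "wx": 0, "wy": 0, "wz": 5}, {"claw": 0.05, "dx": 0, "dy": 0, "dz": 0, "wx": 0, "wy": -7, "wz": 0}, {"claw": 0.05, "dx": 0, "dy": 0, "dz": 0, "wx": 0, "wy": -7, "wz": 0}, {"claw": 0.05, "dx": 0, "dy": 0, "dz": 0, "wx": 0, "wy": -7, "wz": 0}, {"claw": 0.05, "dx": 0, "dy": 0, "dz": 0, "wx": 0, "wy": -7, "wz": 0}, {"claw": 0.05, "dx": 0, "dy": 0, "dz": 0, "wx": 0, "wy": -7, "wz": 0}, {"claw": 0.05, "dx": 0, "dy": 0, "dz": 0, "wx": 0, "wy": 0, "wz": 0}])

```text
t: 3.32
eef_pos: [0.4188, 0.0018, 0.1928]
tool_rot: [0.215, 0.253, 0.94, -0.072]
contact_force: [-0.3, -0.1, -0.1]
gripper_width: 0.586
grasp_force: 0.0
```

```bash
cat >> h.py <<'E'
def rep():
    p,R,o=pose(); print("p",p.round(4),"z",R[:,2].round(3),"y",R[:,1].round(3),"q",o["q"].round(2),"F",o["contact_force"].round(1),o["t"]); print("tip",(p+.025*R[:,2]).round(4), "tip mach",mach(p+.025*R[:,2]).round(4))
def rows(target_tip):
    p,R,o=pose(); print("tool delta",(R.T@(np.array(target_tip)-p-.025*R[:,2])).round(4))
E
python3 - <<'E'
from h import *
rep(); d=np.array([.110,-.065]); d/=np.linalg.norm(d); T=np.array([.5148,-.0247])-d*.06; print(T); rows([*T,.025])
E
```

```text
p [0.4188 0.0018 0.1928] z [ 0.368 -0.243 -0.897] y [ 0.507  0.861 -0.026] q [-0.26  0.03 -0.18  2.42  0.77  0.58 -0.03] F [-0.3 -0.1 -0.1] 3.325
tip [ 0.428  -0.0043  0.1704] tip mach [-0.2101  0.0449  0.1704]
[0.46314441 0.00582376]
tool delta [0.0411 0.0303 0.1409]
```

drive_tool(increments=[{"claw": 0.05, "dx": 0.008, "dy": 0.006, "dz": 0.025, "wx": 0, "wy": 0, "wz": 0}, {"claw": 0.05, "dx": 0.008, "dy": 0.006, "dz": 0.03, "wx": 0, "wy": 0, "wz": 0}, {"claw": 0.05, "dx": 0.008, "dy": 0.006, "dz": 0.03, "wx": 0, "wy": 0, "wz": 0}, {"claw": 0.05, "dx": 0.008, "dy": 0.006, "dz": 0.03, "wx": 0, "wy": 0, "wz": 0}, {"claw": 0.05, "dx": 0.009, "dy": 0.006, "dz": 0.026, "wx": 0, "wy": 0, "wz": 0}, {"claw": 0.05, "dx": 0, "dy": 0, "dz": 0, "wx": 0, "wy": 0, "wz": 0}])

```text
t: 4.08
eef_pos: [0.4545, 0.0112, 0.0463]
tool_rot: [0.214, 0.253, 0.941, -0.073]
contact_force: [-0.7, -0.5, 0.5]
gripper_width: 0.586
grasp_force: 0.0
```

```bash
python3 - <<'E'
from h import *
rep(); rows([.4631,.0058,.025])
E
```

```text
p [0.4545 0.0112 0.0463] z [ 0.365 -0.246 -0.898] y [ 0.507  0.861 -0.03 ] q [-0.07  0.47 -0.4   2.43  1.56  0.56 -0.85] F [-0.7 -0.5  0.5] 4.075
tip [0.4637 0.0051 0.0238] tip mach [-0.177   0.0611  0.0238]
tool delta [ 0.0003  0.0003 -0.0015]
```

drive_tool(increments=[{"claw": 0.05, "dx": -0.0072, "dy": 0, "dz": 0.0035, "wx": 0, "wy": 0, "wz": 0}, {"claw": 0.05, "dx": -0.0072, "dy": 0, "dz": 0.0035, "wx": 0, "wy": 0, "wz": 0}, {"claw": 0.05, "dx": -0.0072, "dy": 0, "dz": 0.0035, "wx": 0, "wy": 0, "wz": 0}, {"claw": 0.05, "dx": -0.0072, "dy": 0, "dz": 0.0035, "wx": 0, "wy": 0, "wz": 0}, {"claw": 0.05, "dx": -0.0072, "dy": 0, "dz": 0.0035, "wx": 0, "wy": 0, "wz": 0}, {"claw": 0.05, "dx": -0.0072, "dy": 0, "dz": 0.0035, "wx": 0, "wy": 0, "wz": 0}, {"claw": 0.05, "dx": -0.0072, "dy": 0, "dz": 0.0035, "wx": 0, "wy": 0, "wz": 0}, {"claw": 0.05, "dx": -0.0072, "dy": 0, "dz": 0.0035, "wx": 0, "wy": 0, "wz": 0}, {"claw": 0.05, "dx": 0, "dy": 0, "dz": 0, "wx": 0, "wy": 0, "wz": 0}])

```text
t: 5.2
eef_pos: [0.5109, -0.0216, 0.0481]
tool_rot: [0.216, 0.254, 0.94, -0.072]
contact_force: [0.1, 0.5, -0.2]
gripper_width: 0.586
grasp_force: 0.0
```

```bash
cat >> h.py <<'E'
def cup(n="top"):
    im,P=cloud(n); Q=mach(P); h=cv2.cvtColor(im,cv2.COLOR_RGB2HSV)
    m=(P[...,2]>.05)&(P[...,2]<.076)&(abs(Q[...,0]+.06)<.13)&(abs(Q[...,1])<.1)&(im.max(-1)>90)
    return im,P,Q,m
E
python3 - <<'E'
from h import *
rep()
for n in("wrist","top"):
    im,P,Q,m=cup(n); print(n,m.sum(), circ(Q[m]) if m.sum()>10 else 0)
    cv2.imwrite(f"pics/{n}2.png",im[:,:,::-1])
a=cv2.imread("pics/wrist2.png"); b=cv2.resize(cv2.imread("pics/top2.png")[110:250,200:340],(384,384)); cv2.imwrite("pics/both2.png",cv2.resize(np.hstack([a,b]),(800,343)))
E
```

```text
p [ 0.5109 -0.0216  0.0481] z [ 0.369 -0.244 -0.897] y [ 0.509  0.86  -0.025] q [ 0.01  0.5  -0.34  2.32  1.54  0.5  -0.68] F [ 0.1  0.5 -0.2] 5.2
tip [ 0.5201 -0.0277  0.0257] tip mach [-0.1151  0.0402  0.0257]
wrist 6231 (np.float64(-0.11446928239234437), np.float64(0.016560884936299473), np.float64(0.03156348764305203))
top 129 (np.float64(-0.11460323611403181), np.float64(-0.007475692618058537), np.float64(0.0635533954969468))
```

View pics/both2.png

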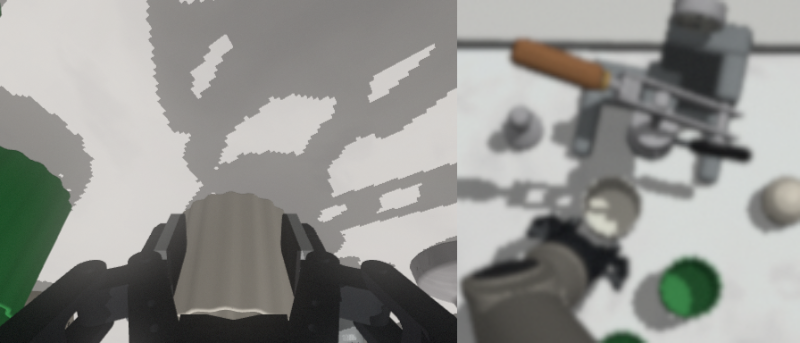

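Composite view: the cup, left at (240,255), sits cradled between the two fingers. I'll measure its offset from the fingertips.

```bash
cat >> h.py <<'E'
from scipy.optimize import least_squares
def cupfit(n):
    im,P=cloud(n); p,R,o=pose(); tip=(p+.025*R[:,2])[:2]; d=R[:2,2]/np.linalg.norm(R[:2,2])
    c0=tip+.03*d; h=cv2.cvtColor(im,cv2.COLOR_RGB2HSV)
    dist=np.hypot(P[...,0]-c0[0],P[...,1]-c0[1])
    m=(P[...,2]>.035)&(P[...,2]<.072)&(dist<.055)&(im.max(-1)>80)&(h[...,1]<90)
    m=cv2.erode(m.astype(np.uint8),np.ones((3,3)))>0 if n=="wrist" else m
    Q=P[m]; r=.0365+(Q[:,2])/.07*.0025
    f=lambda c:np.hypot(Q[:,0]-c[0],Q[:,1]-c[1])-r
    s=least_squares(f,c0,loss="soft_l1",f_scale=.002)
    e=np.array(s.x); print(n,len(Q),"cup",e.round(4),"med res",np.median(abs(f(e))).round(4),"mach",mach(np.array([*e,0])).round(4),"ahead of tip",((e-tip)@d).round(4),"lat",((e-tip)@R[:2,1]).round(4)); return e
E
python3 - <<'E'
from h import *
cupfit("wrist"); cupfit("top"); print(np.array(calibration("wrist")["mount"]).round(3).tolist())
E
```

```text
wrist 8703 cup [ 0.5515 -0.0461] med res 0.0007 mach [-0.0808  0.0284  0.    ] ahead of tip 0.0372 lat 0.0
top 143 cup [ 0.5443 -0.0456] med res 0.002 mach [-0.0879  0.0275  0.    ] ahead of tip 0.031 lat -0.0031
[[0.0, -0.956, -0.295, 0.075], [1.0, 0.0, -0.0, 0.0], [0.0, -0.295, 0.956, -0.116], [0.0, 0.0, 0.0, 1.0]]
```

drive_tool(increments=[{"claw": 0.05, "dx": -0.0053, "dy": 0, "dz": 0.0028, "wx": 0, "wy": -2, "wz": 0}, {"claw": 0.05, "dx": -0.0052, "dy": 0, "dz": 0.003, "wx": 0, "wy": -2, "wz": 0}, {"claw": 0.05, "dx": -0.0051, "dy": 0, "dz": 0.0031, "wx": 0, "wy": -2, "wz": 0}, {"claw": 0.05, "dx": -0.005, "dy": 0, "dz": 0.0033, "wx": 0, "wy": -2, "wz": 0}, {"claw": 0.05, "dx": -0.0049, "dy": 0, "dz": 0.0035, "wx": 0, "wy": -2, "wz": 0}, {"claw": 0.05, "dx": -0.0047, "dy": 0, "dz": 0.0037, "wx": 0, "wy": -2, "wz": 0}, {"claw": 0.05, "dx": -0.0046, "dy": 0, "dz": 0.0038, "wx": 0, "wy": -2, "wz": 0}, {"claw": 0.05, "dx": -0.0045, "dy": 0, "dz": 0.004, "wx": 0, "wy": -2, "wz": 0}, {"claw": 0.05, "dx": 0, "dy": 0, "dz": 0, "wx": 0, "wy": 0, "wz": 0}])

```text
t: 6.52
eef_pos: [0.5511, -0.0452, 0.0463]
tool_rot: [0.344, 0.241, 0.901, -0.106]
contact_force: [0.2, -0.7, -0.5]
gripper_width: 0.581
grasp_force: 0.0
```

```bash
python3 - <<'E'
from h import *
rep(); cupfit("wrist")
E
```

```text
p [ 0.5511 -0.0452  0.0463] z [ 0.568 -0.357 -0.741] y [ 0.508  0.861 -0.026] q [-0.01  0.61 -0.37  2.36  2.    0.81 -1.14] F [ 0.2 -0.7 -0.5] 6.525
tip [ 0.5653 -0.0542  0.0278] tip mach [-0.0656  0.0233  0.0278]
wrist 9302 cup [ 0.5942 -0.071 ] med res 0.0007 mach [-0.0339  0.0125  0.    ] ahead of tip 0.0333 lat 0.0001
```

drive_tool(increments=[{"claw": 0.05, "dx": -0.0042, "dy": 0, "dz": 0.0038, "wx": 0, "wy": 0, "wz": 0}, {"claw": 0.05, "dx": -0.0042, "dy": 0, "dz": 0.0038, "wx": 0, "wy": 0, "wz": 0}, {"claw": 0.05, "dx": -0.0042, "dy": 0, "dz": 0.0038, "wx": 0, "wy": 0, "wz": 0}, {"claw": 0.05, "dx": -0.0042, "dy": 0, "dz": 0.0038, "wx": 0, "wy": 0, "wz": 0}, {"claw": 0.05, "dx": -0.0042, "dy": 0, "dz": 0.0038, "wx": 0, "wy": 0, "wz": 0}, {"claw": 0.05, "dx": -0.0036, "dy": 0, "dz": 0.0033, "wx": 0, "wy": 0, "wz": 0}, {"claw": 0.05, "dx": 0, "dy": 0, "dz": 0, "wx": 0, "wy": 0, "wz": 0}])

```text
t: 7.45
eef_pos: [0.5806, -0.0627, 0.047]
tool_rot: [0.344, 0.242, 0.901, -0.106]
contact_force: [-0.5, 0.2, -0.3]
gripper_width: 0.587
grasp_force: 0.0
```

```bash
python3 - <<'E'
from h import *
rep(); cupfit("wrist"); im,P=cloud("wrist"); s,_=cloud("side"); cv2.imwrite("pics/b3.png",cv2.resize(np.hstack([im,cv2.resize(s[110:270,230:390],(384,384))]),(800,343))[:,:,::-1])
E
```

```text
p [ 0.5806 -0.0627  0.047 ] z [ 0.569 -0.358 -0.74 ] y [ 0.509  0.861 -0.025] q [ 0.02  0.62 -0.34  2.31  2.02  0.76 -1.09] F [-0.5  0.2 -0.3] 7.45
tip [ 0.5948 -0.0717  0.0285] tip mach [-0.0332  0.012   0.0285]
wrist 9525 cup [ 0.6235 -0.0885] med res 0.0007 mach [-0.0017  0.0012  0.    ] ahead of tip 0.0336 lat 0.0
```

View pics/b3.png

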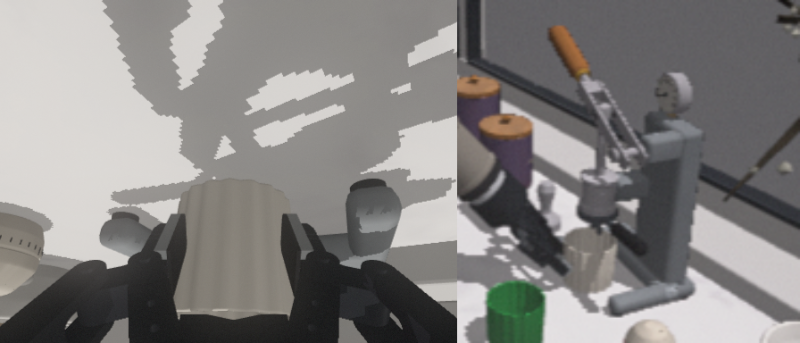

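The cup is 2 mm off the spout axis (side view: cup at (590,262), directly below the spouts). Backing the fork off and rising.

drive_tool(increments=[{"claw": 0.05, "dx": 0, "dy": 0, "dz": 0, "wx": 0, "wy": 0, "wz": 0}, {"claw": 0.05, "dx": 0, "dy": 0, "dz": 0, "wx": 0, "wy": 0, "wz": 0}, {"claw": 0.05, "dx": 0.0037, "dy": 0, "dz": -0.0034, "wx": 0, "wy": 0, "wz": 0}, {"claw": 0.05, "dx": 0.0074, "dy": 0, "dz": -0.0067, "wx": 0, "wy": 0, "wz": 0}, {"claw": 0.05, "dx": 0.0074, "dy": 0, "dz": -0.0067, "wx": 0, "wy": 0, "wz": 0}, {"claw": 0.05, "dx": 0.0074, "dy": 0, "dz": -0.0067, "wx": 0, "wy": 0, "wz": 0}, {"claw": 0.05, "dx": 0.0074, "dy": 0, "dz": -0.0067, "wx": 0, "wy": 0, "wz": 0}, {"claw": 0.05, "dx": 0.0074, "dy": 0, "dz": -0.0067, "wx": 0, "wy": 0, "wz": 0}, {"claw": 0.05, "dx": -0.0134, "dy": 0, "dz": -0.0148, "wx": 0, "wy": 0, "wz": 0}, {"claw": 0.05, "dx": -0.0134, "dy": 0, "dz": -0.0148, "wx": 0, "wy": 0, "wz": 0}, {"claw": 0.0, "dx": -0.0134, "dy": 0, "dz": -0.0148, "wx": 0, "wy": 0, "wz": 0}, {"claw": 0.0, "dx": -0.0134, "dy": 0, "dz": -0.0148, "wx": 0, "wy": 0, "wz": 0}, {"claw": 0.0, "dx": -0.0134, "dy": 0, "dz": -0.0148, "wx": 0, "wy": 0, "wz": 0}, {"claw": 0.0, "dx": -0.0134, "dy": 0, "dz": -0.0148, "wx": 0, "wy": 0, "wz": 0}, {"claw": 0.0, "dx": -0.0134, "dy": 0, "dz": -0.0148, "wx": 0, "wy": 0, "wz": 0}, {"claw": 0.0, "dx": -0.0134, "dy": 0, "dz": -0.0148, "wx": 0, "wy": 0, "wz": 0}, {"claw": 0.0, "dx": 0, "dy": 0, "dz": 0, "wx": 0, "wy": 0, "wz": 0}])

```text
t: 9.72
eef_pos: [0.5351, -0.0306, 0.2078]
tool_rot: [0.345, 0.242, 0.901, -0.106]
contact_force: [-0.0, 0.7, 0.2]
gripper_width: -0.0
grasp_force: 0.0
```

```bash
python3 - <<'E'
from h import *
rep(); p,R,o=pose(); print(o["gripper_width"])
im,P=cloud("wrist"); Q=mach(P); h=cv2.cvtColor(im,cv2.COLOR_RGB2HSV)
m=(P[...,2]>.03)&(P[...,2]<.072)&(np.hypot(Q[...,0],Q[...,1])<.06)&(h[...,1]<90)&(im.max(-1)>80); print(m.sum())
if m.sum()>100:
    B=Q[m]; f=lambda c:np.hypot(B[:,0]-c[0],B[:,1]-c[1])-(.0365+B[:,2]/.07*.0025); s=least_squares(f,[0,0],loss="soft_l1",f_scale=.002); print("cup mach",s.x,np.median(abs(s.fun)))
rows([.55,.03,.40])
E
```

```text
p [ 0.5351 -0.0306  0.2078] z [ 0.571 -0.357 -0.739] y [ 0.508  0.861 -0.023] q [-0.03  0.2  -0.37  2.34  1.43  0.66 -0.55] F [-0.   0.7  0.2] 9.725
tip [ 0.5494 -0.0395  0.1894] tip mach [-0.0842  0.0345  0.1894]
-0.00048317985427102765
5417
cup mach [-0.00328134  0.00175887] 0.001851056118331612
tool delta [-0.1177  0.0554 -0.1809]
```

drive_tool(increments=[{"claw": 0.0, "dx": -0.0147, "dy": 0.0069, "dz": -0.0226, "wx": 0, "wy": 0, "wz": 0}, {"claw": 0.0, "dx": -0.0147, "dy": 0.0069, "dz": -0.0226, "wx": 0, "wy": 0, "wz": 0}, {"claw": 0.0, "dx": -0.0147, "dy": 0.0069, "dz": -0.0226, "wx": 0, "wy": 0, "wz": 0}, {"claw": 0.0, "dx": -0.0147, "dy": 0.0069, "dz": -0.0226, "wx": 0, "wy": 0, "wz": 0}, {"claw": 0.0, "dx": -0.0147, "dy": 0.0069, "dz": -0.0226, "wx": 0, "wy": 0, "wz": 0}, {"claw": 0.0, "dx": -0.0147, "dy": 0.0069, "dz": -0.0226, "wx": 0, "wy": 0, "wz": 0}, {"claw": 0.0, "dx": -0.0147, "dy": 0.0069, "dz": -0.0226, "wx": 0, "wy": 0, "wz": 0}, {"claw": 0.0, "dx": -0.0147, "dy": 0.0069, "dz": -0.0226, "wx": 0, "wy": 0, "wz": 0}, {"claw": 0.0, "dx": 0, "dy": 0, "dz": 0, "wx": 0, "wy": 7, "wz": 0}, {"claw": 0.0, "dx": 0, "dy": 0, "dz": 0, "wx": 0, "wy": 7, "wz": 0}, {"claw": 0.0, "dx": 0, "dy": 0, "dz": 0, "wx": 0, "wy": 7, "wz": 0}, {"claw": 0.0, "dx": 0, "dy": 0, "dz": 0, "wx": 0, "wy": 7, "wz": 0}, {"claw": 0.0, "dx": 0, "dy": 0, "dz": 0, "wx": 0, "wy": 7, "wz": 0}, {"claw": 0.0, "dx": 0, "dy": 0, "dz": 0, "wx": 0, "wy": 7, "wz": 0}, {"claw": 0.0, "dx": 0, "dy": 0, "dz": 0, "wx": 0, "wy": 0, "wz": -9.5}, {"claw": 0.0, "dx": 0, "dy": 0, "dz": 0, "wx": 0, "wy": 0, "wz": -9.5}, {"claw": 0.0, "dx": 0, "dy": 0, "dz": 0, "wx": 0, "wy": 0, "wz": 0}])

```text
t: 11.9
eef_pos: [0.5357, 0.0383, 0.4162]
tool_rot: [-0.005, 0.102, 0.995, -0.013]
contact_force: [0.2, -0.3, 0.0]
gripper_width: 0.002
grasp_force: 0.0
```

```bash
python3 - <<'E'
from h import *
rep(); rows([.649,.030,.385])
im,P=cloud("wrist"); h=cv2.cvtColor(im,cv2.COLOR_RGB2HSV); m=(h[...,1]>100)&(h[...,0]<20)&(P[...,2]>.29)&(np.hypot(P[...,0]-.65,P[...,1]-.02)<.09)
Q=P[m]; print(m.sum(), Q.min(0).round(3),Q.max(0).round(3),Q.mean(0).round(3)) if m.sum() else 0
E
```

```text
p [0.5357 0.0383 0.4162] z [-0.013 -0.025 -1.   ] y [ 0.202  0.979 -0.027] q [ 0.08  0.16 -0.32  1.63  0.07  1.37  1.11] F [ 0.2 -0.3  0. ] 11.9
tip [0.5353 0.0377 0.3912] tip mach [-0.1133  0.1074  0.3912]
tool delta [-0.1129  0.0156  0.0049]
331 [0.634 0.008 0.312] [0.648 0.019 0.337] [0.639 0.015 0.329]
```

drive_tool(increments=[{"claw": 0.0, "dx": -0.016, "dy": 0.0022, "dz": 0, "wx": 0, "wy": 0, "wz": 0}, {"claw": 0.0, "dx": -0.016, "dy": 0.0022, "dz": 0, "wx": 0, "wy": 0, "wz": 0}, {"claw": 0.0, "dx": -0.016, "dy": 0.0022, "dz": 0, "wx": 0, "wy": 0, "wz": 0}, {"claw": 0.0, "dx": -0.016, "dy": 0.0022, "dz": 0, "wx": 0, "wy": 0, "wz": 0}, {"claw": 0.0, "dx": -0.016, "dy": 0.0022, "dz": 0, "wx": 0, "wy": 0, "wz": 0}, {"claw": 0.0, "dx": -0.016, "dy": 0.0022, "dz": 0, "wx": 0, "wy": 0, "wz": 0}, {"claw": 0.0, "dx": -0.017, "dy": 0.0022, "dz": 0, "wx": 0, "wy": 0, "wz": 0}, {"claw": 0.0, "dx": 0, "dy": 0, "dz": 0, "wx": 0, "wy": 0, "wz": 0}])

```text
t: 12.95
eef_pos: [0.651, 0.0309, 0.4161]
tool_rot: [-0.004, 0.101, 0.995, -0.012]
contact_force: [-0.5, -0.3, -0.3]
gripper_width: 0.003
grasp_force: 0.0
```

```bash
python3 - <<'E'
from h import *
rep()
im,P=cloud("top"); h=cv2.cvtColor(im,cv2.COLOR_RGB2HSV); s,_=cloud("side")
cv2.imwrite("pics/b4.png",np.hstack([cv2.resize(im[90:230,190:330],(400,400)),cv2.resize(s[80:270,210:400],(400,400))])[:,:,::-1])
E
```

```text
p [0.651  0.0309 0.4161] z [-0.011 -0.023 -1.   ] y [ 0.201  0.979 -0.025] q [ 0.05  0.37 -0.29  1.37  0.13  1.44  1.13] F [-0.5 -0.3 -0.3] 12.95
tip [0.6507 0.0303 0.3911] tip mach [0.0013 0.123  0.3911]
```

View pics/b4.png

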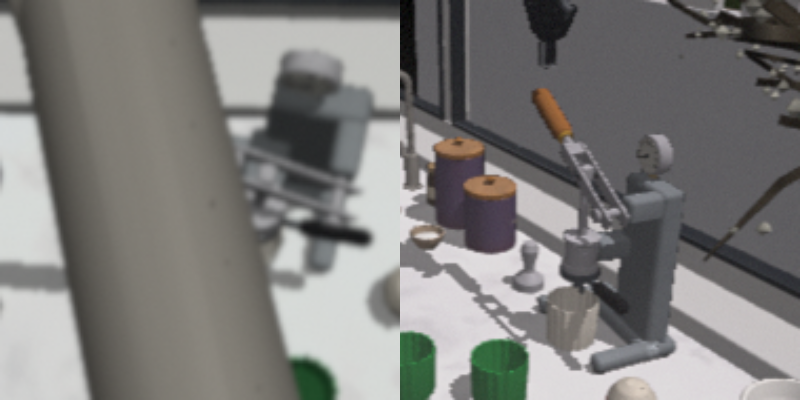

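Side view: the closed fingers at (547,55) are right above the grip at (552,115), and the cup stands under the spouts. Pressing down in stages.

drive_tool(increments=[{"claw": 0.0, "dx": 0, "dy": 0, "dz": 0.012, "wx": 0, "wy": 0, "wz": 0}, {"claw": 0.0, "dx": 0, "dy": 0, "dz": 0.012, "wx": 0, "wy": 0, "wz": 0}, {"claw": 0.0, "dx": 0, "dy": 0, "dz": 0.012, "wx": 0, "wy": 0, "wz": 0}, {"claw": 0.0, "dx": 0, "dy": 0, "dz": 0.008, "wx": 0, "wy": 0, "wz": 0}, {"claw": 0.0, "dx": 0, "dy": 0, "dz": 0.008, "wx": 0, "wy": 0, "wz": 0}, {"claw": 0.0, "dx": 0, "dy": 0, "dz": 0.008, "wx": 0, "wy": 0, "wz": 0}, {"claw": 0.0, "dx": 0, "dy": 0, "dz": 0.008, "wx": 0, "wy": 0, "wz": 0}, {"claw": 0.0, "dx": 0, "dy": 0, "dz": 0.008, "wx": 0, "wy": 0, "wz": 0}, {"claw": 0.0, "dx": 0, "dy": 0, "dz": 0.008, "wx": 0, "wy": 0, "wz": 0}, {"claw": 0.0, "dx": 0, "dy": 0, "dz": 0.008, "wx": 0, "wy": 0, "wz": 0}, {"claw": 0.0, "dx": 0, "dy": 0, "dz": 0.008, "wx": 0, "wy": 0, "wz": 0}, {"claw": 0.0, "dx": 0, "dy": 0, "dz": 0, "wx": 0, "wy": 0, "wz": 0}])

```text
t: 14.55
eef_pos: [0.6491, 0.0295, 0.317]
tool_rot: [-0.003, 0.1, 0.995, -0.012]
contact_force: [-0.4, 2.1, 6.5]
gripper_width: 0.001
grasp_force: 2.9
```

```bash
cat >> h.py <<'E'
def gripang(n="side"):
    im,P=cloud(n); Q=mach(P); h=cv2.cvtColor(im,cv2.COLOR_RGB2HSV)
    m=(h[...,1]>110)&(h[...,0]<18)&(abs(Q[...,0])<.03)&(Q[...,1]>.04)&(Q[...,1]<.2)&(Q[...,2]>.15)
    B=Q[m]; b=B[:,1:]-np.median(B[:,1:],0); w,V=np.linalg.eigh(b.T@b); v=V[:,1]*np.sign(V[0,1])
    print(n,m.sum(),"elev slope",np.arctan2(v[1],v[0]).round(3),"from pivot",np.arctan2(np.mean(B[:,2])-.24,np.mean(B[:,1])+.07).round(3),B.mean(0).round(4)); return im
E
python3 - <<'E'
from h import *
rep(); gripang()
E
```

```text
p [0.6491 0.0295 0.317 ] z [-0.009 -0.023 -1.   ] y [ 0.2    0.98  -0.024] q [ 0.06  0.41 -0.29  1.52  0.14  1.24  1.11] F [-0.4  2.1  6.5] 14.55
tip [0.6489 0.0289 0.292 ] tip mach [-2.000e-04  1.213e-01  2.920e-01]
side 119 elev slope 0.218 from pivot 0.249 [-0.0036  0.1074  0.2852]
```

drive_tool(increments=[{"claw": 0.0, "dx": 0, "dy": 0, "dz": 0.007, "wx": 0, "wy": 0, "wz": 0}, {"claw": 0.0, "dx": 0, "dy": 0, "dz": 0.007, "wx": 0, "wy": 0, "wz": 0}, {"claw": 0.0, "dx": 0, "dy": 0, "dz": 0.007, "wx": 0, "wy": 0, "wz": 0}, {"claw": 0.0, "dx": 0, "dy": 0, "dz": 0.007, "wx": 0, "wy": 0, "wz": 0}, {"claw": 0.0, "dx": 0, "dy": 0, "dz": 0.006, "wx": 0, "wy": 0, "wz": 0}, {"claw": 0.0, "dx": 0, "dy": 0, "dz": 0.004, "wx": 0, "wy": 0, "wz": 0}, {"claw": 0.0, "dx": 0, "dy": 0, "dz": 0, "wx": 0, "wy": 0, "wz": 0}])

```text
t: 15.48
eef_pos: [0.6496, 0.0305, 0.2803]
tool_rot: [-0.002, 0.1, 0.995, -0.01]
contact_force: [1.7, 5.2, 7.6]
gripper_width: 0.002
grasp_force: 4.2
```

```bash
python3 - <<'E'
from h import *
rep(); s=gripang(); cv2.imwrite("pics/s5.png",cv2.resize(s[110:270,230:390],(600,600),interpolation=cv2.INTER_CUBIC)[:,:,::-1])
E
```

```text
p [0.6496 0.0305 0.2803] z [-0.006 -0.02  -1.   ] y [ 0.198  0.98  -0.021] q [ 0.06  0.44 -0.29  1.57  0.15  1.16  1.1 ] F [1.7 5.2 7.6] 15.475
tip [0.6494 0.03   0.2553] tip mach [1.000e-04 1.224e-01 2.553e-01]
side 101 elev slope -0.004 from pivot 0.06 [-0.0049  0.1147  0.251 ]
```

View pics/s5.png

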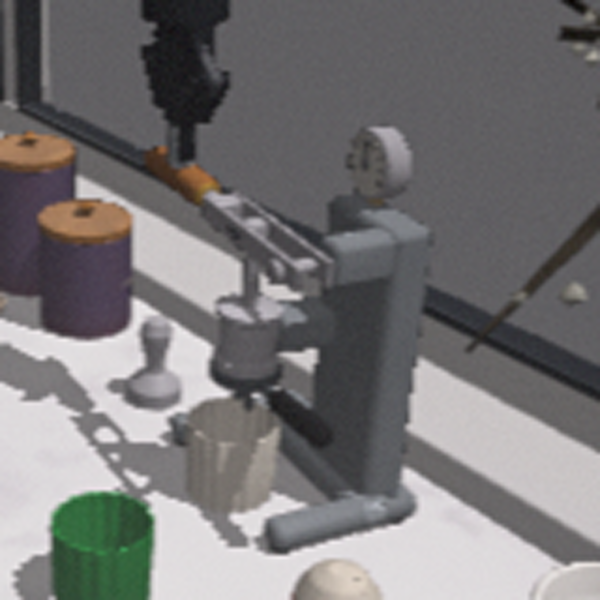

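Lever measures level (slope -0.004 rad), the cup is under the spouts, and the fingers are on the grip at (180,165). Holding.

drive_tool(increments=[{"claw": 0.0, "dx": 0, "dy": 0, "dz": 0.001, "wx": 0, "wy": 0, "wz": 0}, {"claw": 0.0, "dx": 0, "dy": 0, "dz": 0, "wx": 0, "wy": 0, "wz": 0}, {"claw": 0.0, "dx": 0, "dy": 0, "dz": 0, "wx": 0, "wy": 0, "wz": 0}, {"claw": 0.0, "dx": 0, "dy": 0, "dz": 0, "wx": 0, "wy": 0, "wz": 0}, {"claw": 0.0, "dx": 0, "dy": 0, "dz": 0, "wx": 0, "wy": 0, "wz": 0}, {"claw": 0.0, "dx": 0, "dy": 0, "dz": 0, "wx": 0, "wy": 0, "wz": 0}, {"claw": 0.0, "dx": 0, "dy": 0, "dz": 0, "wx": 0, "wy": 0, "wz": 0}, {"claw": 0.0, "dx": 0, "dy": 0, "dz": 0, "wx": 0, "wy": 0, "wz": 0}, {"claw": 0.0, "dx": 0, "dy": 0, "dz": 0, "wx": 0, "wy": 0, "wz": 0}, {"claw": 0.0, "dx": 0, "dy": 0, "dz": 0, "wx": 0, "wy": 0, "wz": 0}, {"claw": 0.0, "dx": 0, "dy": 0, "dz": 0, "wx": 0, "wy": 0, "wz": 0}, {"claw": 0.0, "dx": 0, "dy": 0, "dz": 0, "wx": 0, "wy": 0, "wz": 0}])

```text
t: 17.02
eef_pos: [0.6496, 0.0305, 0.2796]
tool_rot: [-0.002, 0.1, 0.995, -0.01]
contact_force: [1.4, 5.0, 9.3]
gripper_width: 0.001
grasp_force: 4.3
```

```bash
python3 - <<'E'
from h import *
rep(); gripang(); p,R,o=pose()
if o["contact_force"][2]>6 and .245<p[2]+.025*R[2,2]<.265: print("handing in",hand_in())
E
```

```text
p [0.6496 0.0305 0.2796] z [-0.006 -0.02  -1.   ] y [ 0.198  0.98  -0.021] q [ 0.06  0.44 -0.29  1.57  0.15  1.16  1.1 ] F [1.4 5.  9.3] 17.025
tip [0.6494 0.03   0.2546] tip mach [1.000e-04 1.225e-01 2.546e-01]
side 98 elev slope 0.008 from pivot 0.057 [-0.0049  0.115   0.2506]
the job is handed in; nothing more can be done
handing in None
```

The job is handed in (no verdict came back): the cup last measured about 4 mm from the spout axis, and the fingers held the lever level within about 0.01 rad, pressing down with about 9 N, at 17 s of the 51 s allowed.

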